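# Set a syringe pump's pusher against the plunger and lock it

## Task

Get the syringe pump ready to run: turn the clamp knob on the pusher to free it, slide the pusher along its rails until it just rests against the thumb flange of the syringe's plunger without pushing the plunger in, then turn the knob fully back to lock the pusher there. Leave the things lying round the pump alone.

Things in the scene. Friction and masses are not known exactly. Their poses are not given: they have to be found in the camera images.
- pump: Bench syringe pump, off-white case, dark display, fixed to the desk. Origin on the desk under it; x to its rear, y along the syringe towards the capped tip, z up. Case x -85 to 65, y -235 to 170, top z 48 mm. Clear syringe along y at x = -20, z = 85 mm, held from y = 10 mm on, holders up to z = 113 mm; plunger sticks out to -y. Rods and rail at x = 8 to 62, z = 69 to 81, end plates up to z = 91 mm
- pusher (a joint): Travel of the aluminium pusher carriage to the pump's +y (to the syringe), m, 0 to 0.16; starts 0.005 to 0.06, locked (holds over 25 N). Unlocked it slides with 2 N and stays where left. Block on the rails: pump x = 5 to 65 mm, 48 mm in y, top z = 98 mm, knob on top. Its front end carries an upright push plate: x = -50 to 2 mm, 10 mm thick, z = 56 to 122 mm, with free room behind it above the case
- pusher_face (a point): Middle of the front face of the push plate, on the syringe's axis (z = 85 mm); touches plunger_end when the pusher rests against the plunger. Axes as the pump's
- pusher_back (a point): On the rear face of the push plate, 10 mm to -y of pusher_face, 12 mm further to the front (-x) and 20 mm higher (z = 105 mm): a good place to push it towards +y, clear of the knob's bar. Axes as the pump's
- knob (a joint): Angle of the black clamp knob on the pusher block, rad: 0 = fully tight (stop, pusher locked), grows anticlockwise seen from above to 1.4 = fully free (stop). The pusher slides freely above about 0.75; below that the clamp bites. Turning takes about 0.15 N m; it stays where it is left. Starts at 0 to 0.1
- knob_grip (a point): On the knob's vertical axis at grip height (z = 124 mm), 55 mm to the rear (+x) and 25 mm to -y of pusher_face. Grip: upright bar 70 mm long, 14 mm thick, z = 108 to 136 mm, white line on top of one half, on a round foot 38 mm wide. The point turns with the knob: y along the bar, x across it. At 0 the bar is parallel to the rails, freed it stands nearly across them
- plunger (a joint): How far the white plunger has been pushed in from its fully drawn-out position, m, 0 to 0.075; starts 0 to 0.045. Stiff: it moves only when pushed with about 10 N, and stays where it is left
- plunger_end (a point): Middle of the rear face of the plunger's thumb flange (a white disc 33 mm wide, 4 mm thick), on the syringe's axis (z = 85 mm): the face that the pusher has to touch. Axes as the pump's
- amber_bottle: Amber bottle with a black cap, 46 mm wide, 108 mm tall, upright beside the tip end of the pump; origin under its centre. Bystander
- temp_logger: Pale temperature logger, 52 x 82 x 17 mm, lying beside the tip end of the pump; origin under its centre. Bystander
- syringe_strip: Strip of two packed syringes, 151 x 58 x 13 mm, lying in front of the pump (robot's side); origin under its centre. Bystander

How it is judged:
On the way, in this order (a step that is already met when the one before it is completed fails the run):
1. the clamp knob has been turned free (1.0 rad or more from tight) (value of joint knob above 1 rad), for 0.1 s.
2. the freed pusher stands against the plunger (within 3 mm) (value of joint knob above 0.7 rad and distance between pusher_face and plunger_end below 0.003 m), for 0.1 s.
At the end, for the whole second after the job is handed in: The pusher's face is within 3 mm of the plunger's thumb flange, the plunger has moved less than 4 mm from where it was, the clamp knob is turned back to within 0.2 rad of fully tight, and the pusher is at rest (distance between pusher_face and plunger_end below 0.003 m and distance of plunger_end from where it was at the start of the episode below 0.004 m and value of joint knob below 0.2 rad and velocity of joint pusher between -0.005 and 0.005 m/s); the robot touches nothing.
It fails at once if the plunger is pushed in by more than 4 mm (distance of plunger_end from where it was at the start of the episode above 0.004 m).
It fails at once if a bystander is shifted by more than 20 mm or knocked over (distance of any of amber_bottle, temp_logger, syringe_strip from where it was at the start of the episode above 0.02 m or angle between amber_bottle's own z axis and vertical above 0.3 rad).
It also fails if it takes over 64 s, if anything falls off the work surface, if the arm or the gripper's body presses on something with over 40 N, if the wrist force passes 120 N, or if a joint passes its speed limit or range.

## Robot

A 7-joint arm with a two-finger parallel gripper is mounted at the origin on a cart in front of the work surface, level with it; the furniture and walls round the work are solid. World frame = base frame: x ahead of the robot, y to its left, z up, the work surface at z = 0. Lengths are in m, angles in rad, forces in N, time in s.
With the tool pointing down it reaches from about 0.4 to 0.85 m from the base axis. Payload 4.5 kg.
Tool frame: the origin (TCP) lies between the finger pads; the fingertips stand 14 mm ahead of it and the grasp point (between the pads) lies 5 mm behind it; x points along the fingers, z is the direction in which the jaws open and shut, and the axes are right-handed (so a half turn about x gives the same grasp; the last joint's range is limited). The gripper opens to 88 mm and grips with 3 to 60 N. Pads are 18 mm wide; open, the fingers measure 123 mm over their backs; the gripper's body (75 mm by 187 mm) begins 45 mm behind the grasp point.
Start: joints at [-1.2, 0.689, -0.195, 1.565, 0.157, 0.902, -0.215], TCP at [0.207, 0.59, 0.253] pointing down, gripper open.
Joint ranges: [-3.01, 3.01], [-0.46, 2.08], [-1.47, 1.51], [0.13, 2.56], [-1, 4.14], [0.04, 2.09], [-2.66, 2.66]. Speed limits (rad/s): [2.57, 2.57, 3.14, 3.14, 3.14, 3.14, 3.14].

## Interface

Orientations are given as a unit quaternion [x, y, z, w].
In Python, from plant import r, cams gives the robot as it stands.
- The arm moves only by the tool apply_moves, never from a script. Its arguments are lists of equal length, an entry for each row: "travel": the shift along the world's x, y, z in cm, a list of three; "roll": the turn about the world's z in degrees; "gripper": the finger opening in cm, from 0 to 8.81. In form: {"travel": [[x, y, z], ...], "roll": [roll, ...], "gripper": [gripper, ...]}. A call has exactly 8 rows; each row is the pose to reach, as a shift and turn from the pose commanded when the call began; what a row does not reach only later rows make up. A row lasts 1/12 s, in which the tool goes at most 41.7 mm and 7.16 degrees, less where a joint would pass 70% of its speed; a pose out of reach is approached as far as the arm can. A call with a gripper value outside its range is refused whole. The fingers move at their own pace and stop on an object; "newtons" is the grip in N (left out, the last holds). Time passes only in rows, so rows that repeat a pose let the fingers close, or fill a call up. It gives the time, the measured TCP pose, the force and the opening at its end, in the units of the state.
- r.get_state(): the state, without advancing time (a new reading comes with each control period).
- cams.snapshot(name): name is "scene" or "top"; returns a dict with "image" (384x512x3 uint8, red, green, blue), "fx", "fy", "cx", "cy" (pixels), "dist" ([k1, k2, p1, p2, k3] as OpenCV has them; the pictures are not rectified), "R" (3x3) and "t" (3): a world point X has camera coordinates R X + t. Camera axes: x right, y down, z forward; pixel columns grow to the right and rows downward; lengths in m; the calibration is good to about 2 mm. A picture is of the moment at which its call begins. There is no depth.
- r.finish_job(): hands the job in, once; it reports no verdict.
The state is a dict: "clock": time; "q": joint angles; "qd": joint speeds; "joint_torque": joint torques, N m; "tool_pos": TCP position; "eef_rot": TCP orientation; "contact_force": force on the tool from outside, world axes, zero at the start; "moment": the same for the moment, N m; "opening": opening from 0.0 (shut) to 1.0 (fully open).
Only numpy, scipy, OpenCV 4.12 (cv2) and the standard library are available. Lean on these libraries where they do the work, as an engineer would, in place of code of your own. Each camera call takes 0.05 s, during which the arm holds its last target. There are 200 camera calls.

## Working session

There is one attempt and no reset: what is moved stays moved. The work goes in short steps, Python scripts to look and compute and a tool call to move; the robot and the scene stay as the last step left them, time stands still between calls to the robot, and variables do not carry over. Pictures are saved under pics/ and viewed, about 8 in all and at most 12, crops included, and the job is handed in when it is done.

Besides the shell and the picture viewer there is one more tool, called after "Call:" as a command line: name --pt "numbers of a row" for each row, then --argument value for the rest. apply_moves: Moves the arm, as the interface text tells. Its arguments: {"type":"object","properties":{"travel":{"type":"array","items":{"type":"array","items":{"type":"number"}}},"roll":{"type":"array","items":{"type":"number"}},"gripper":{"type":"array","items":{"type":"number"}},"newtons":{"type":"number"}},"required":["travel","roll","gripper"]}

```bash
mkdir -p pics
cat > h.py <<'E'
import numpy as np, cv2
from plant import r, cams
def snap(n,f=None):
    s=cams.snapshot(n)
    if f: cv2.imwrite('pics/'+f,s["image"][:,:,::-1])
    return s
def K(s): return np.array([[s["fx"],0,s["cx"]],[0,s["fy"],s["cy"]],[0,0,1]],float)
def ray(s,p):
    u=cv2.undistortPoints(np.array([[p]],float),K(s),np.array(s["dist"],float))[0,0]
    R=np.array(s["R"]);t=np.array(s["t"])
    return -R.T@t, R.T@np.array([u[0],u[1],1.])
def onz(s,p,z):
    o,d=ray(s,p); return o+d*(z-o[2])/d[2]
def tri(s1,p1,s2,p2):
    o1,d1=ray(s1,p1);o2,d2=ray(s2,p2)
    a=np.linalg.lstsq(np.c_[d1,-d2],o2-o1,rcond=None)[0]
    x,y=o1+a[0]*d1,o2+a[1]*d2
    return (x+y)/2,np.linalg.norm(x-y)
def proj(s,X):
    return cv2.projectPoints(np.array(X,float).reshape(-1,1,3),cv2.Rodrigues(np.array(s["R"],float))[0],np.array(s["t"],float),K(s),np.array(s["dist"],float))[0].reshape(-1,2)
E
python3 - <<'E'
from h import *
a=snap("top","top0.png");b=snap("scene","scene0.png")
for s in(a,b): print(s["fx"],-np.array(s["R"]).T@s["t"], np.round(s["R"],2).tolist())
print(r.get_state())
for n in("top","scene"):
    im=cv2.imread(f'pics/{n}0.png'); cv2.imwrite(f'pics/{n}0b.png',cv2.resize(im,(800,600),interpolation=cv2.INTER_CUBIC))
E
```

```text
496.72371151846664 [0.38000014 0.07613645 1.45961989] [[0.02, -1.0, 0.01], [-0.99, -0.02, -0.12], [0.12, -0.0, -0.99]]
354.7555088524977 [ 0.16372824 -0.30287326  0.74280717] [[0.73, -0.68, 0.01], [-0.53, -0.57, -0.62], [0.43, 0.45, -0.78]]
{'clock': 0.1, 'q': array([-1.20020765,  0.68992256, -0.19452507,  1.56622585,  0.15729091,
        0.90250491, -0.21513792]), 'qd': array([-0.00058628, -0.00149719, -0.00171417, -0.00468562, -0.00020067,
       -0.00055733,  0.00280307]), 'joint_torque': array([-3.36046935e-03, -5.28504467e+01, -1.27141602e+00, -1.53838384e+01,
       -5.25011960e-02,  1.98153102e-03,  2.57673162e-05]), 'tool_pos': array([0.20639168, 0.58936272, 0.25198011]), 'eef_rot': array([-0.40951029,  0.57717828,  0.40876506,  0.57626181]), 'contact_force': array([-0.9827453 ,  0.63024799, -0.38171189]), 'moment': array([ 0.00980417, -0.0181136 ,  0.0037373 ]), 'opening': 1.0015965601204102}
```

View pics/top0b.png

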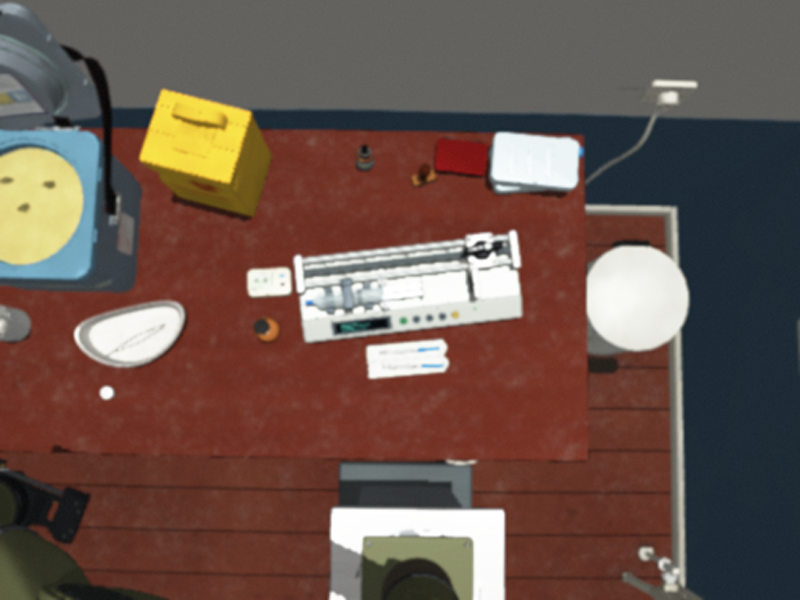

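View pics/scene0b.png

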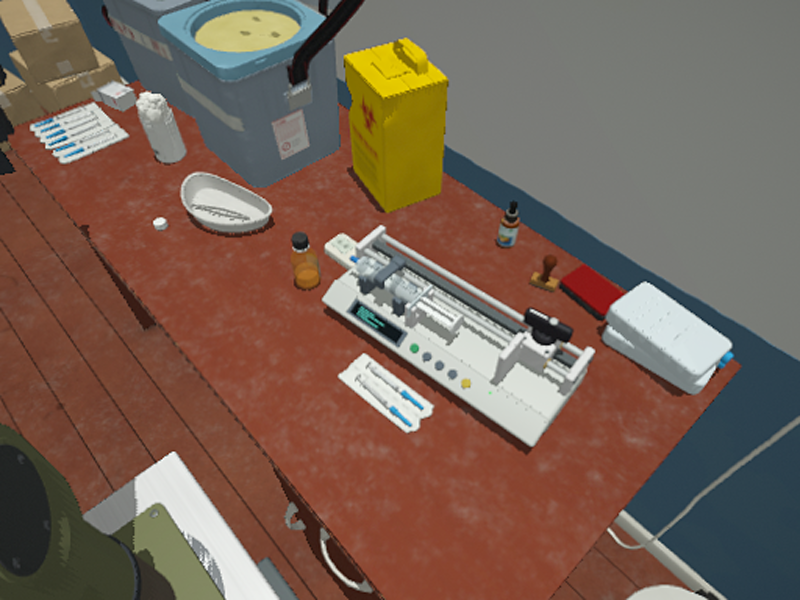

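The top view shows the pump from (295,255) to (522,320), with the pusher and black knob near (485,247). The scene view shows the knob at (547,325) and the push plate at about (512,355). Next I'll crop in on both.

Run:
```python
import cv2,numpy as np
a=cv2.imread('pics/top0.png')[140:225,185:340]; b=cv2.imread('pics/scene0.png')[185:290,255:385]
cv2.imwrite('pics/ca.png',cv2.resize(a,None,fx=5,fy=5,interpolation=cv2.INTER_CUBIC))
cv2.imwrite('pics/cb.png',cv2.resize(b,None,fx=5.5,fy=5.5,interpolation=cv2.INTER_CUBIC))
```

```text
(no output)
```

View pics/ca.png

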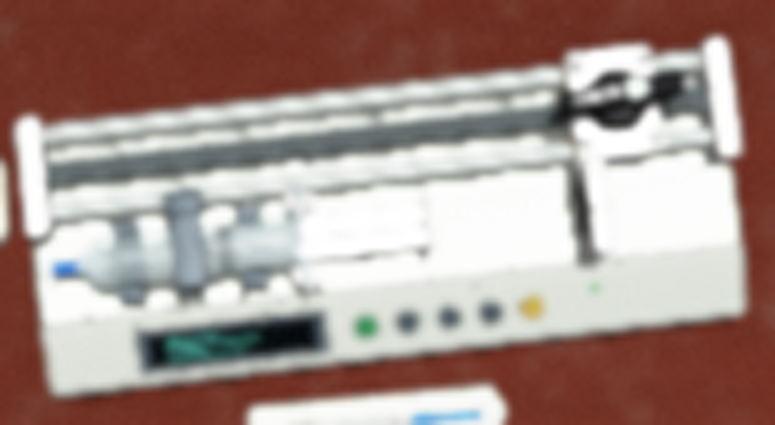

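View pics/cb.png

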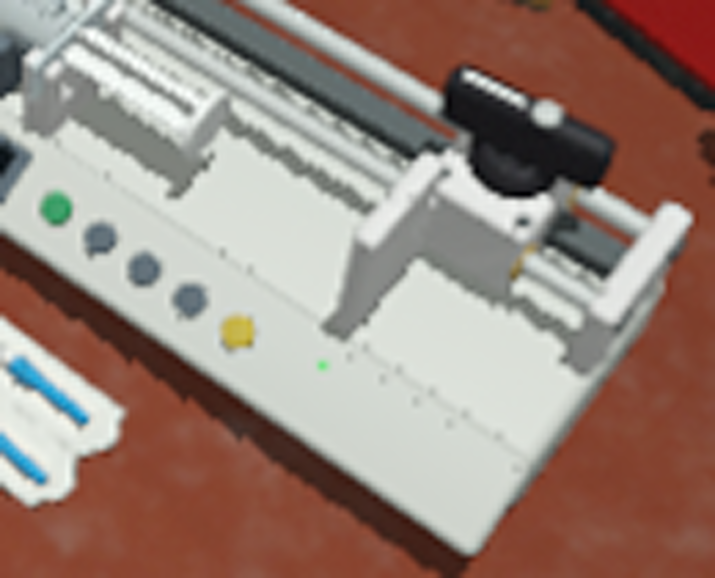

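The crops show the bar nearly parallel to the rails, with its dot at (546,113) in the scene crop. The plate top edge runs from (368,240) to (440,165), and the plunger flange is near (205,120). I'll turn these into points now.

```bash
cat > m.py <<'E'
from h import *
a=cams.snapshot("top");b=cams.snapshot("scene")
A=lambda u,v:((u+.5)/5-.5+185,(v+.5)/5-.5+140)
B=lambda u,v:((u+.5)/5.5-.5+255,(v+.5)/5.5-.5+185)
print("dot tri",tri(a,A(637,89),b,B(546,110)))
print("dot z136..140",[onz(s,p,.138).round(4) for s,p in((a,A(637,89)),(b,B(546,110)))])
bar=[onz(b,B(*p),.136) for p in((465,68),(612,145),(448,95),(600,168))]; print("bar",np.round(bar,4))
d=bar[1]-bar[0];print("bar len",np.linalg.norm(d),"dir",np.degrees(np.arctan2(-d[0],d[1]))%180)
# pump axis: end plate tops z .091 in top view and front case edges
L=[onz(a,A(*p),.091)for p in((29,118),(37,236))];Rr=[onz(a,A(*p),.091)for p in((717,40),(728,152))]
print("endplates",np.round(L+Rr,4)); 
for i in(0,1):
    d=L[i]-Rr[i];print(np.linalg.norm(d),"yaw",np.degrees(np.arctan2(-d[0],d[1])))
d=onz(a,A(50,395),.01)-onz(a,A(745,315),.01);print("front",np.linalg.norm(d),np.degrees(np.arctan2(-d[0],d[1])),onz(a,A(50,395),.01),onz(a,A(745,315),.01))
print("plate top edges scene",[onz(b,B(*p),.122).round(4) for p in((360,228),(372,248),(430,152),(443,165))])
print("flange top",onz(b,B(218,90),.1015),"mid",onz(b,B(207,118),.085))
print("flange top view",onz(a,A(430,230),.085),"plate topview",onz(a,A(590,150),.122),onz(a,A(612,150),.122))
from scipy.spatial.transform import Rotation as Q
print(Q.from_quat(r.get_state()["eef_rot"]).as_matrix().round(3))
E
python3 m.py
```

```text
dot tri (array([ 0.61908364, -0.10998707,  0.14296616]), np.float64(0.0017151203398611534))
dot z136..140 [array([ 0.6194, -0.11  ,  0.138 ]), array([ 0.6235, -0.109 ,  0.138 ])]
bar [[ 0.6183 -0.0738  0.136 ]
 [ 0.6301 -0.1359  0.136 ]
 [ 0.6029 -0.0778  0.136 ]
 [ 0.6179 -0.1393  0.136 ]]
bar len 0.06320834235912105 dir 10.766910314948774
endplates [[ 0.6057  0.2231  0.091 ]
 [ 0.5395  0.2168  0.091 ]
 [ 0.6567 -0.1618  0.091 ]
 [ 0.5931 -0.1677  0.091 ]]
0.38831507736531606 yaw 7.548821975502852
0.3881614399823227 yaw 7.9465785000202604
front 0.4101244942719706 7.485347940218217 [0.45564101 0.21490891 0.01      ] [ 0.50906901 -0.19172059  0.01      ]
plate top edges scene [array([ 0.5388, -0.0906,  0.122 ]), array([ 0.5353, -0.0996,  0.122 ]), array([ 0.5859, -0.0858,  0.122 ]), array([ 0.5848, -0.0932,  0.122 ])]
flange top [0.55993104 0.00139647 0.1015    ] mid [0.55594364 0.00213247 0.085     ]
flange top view [ 0.54717926 -0.00164812  0.085     ] plate topview [ 0.58809377 -0.08650023  0.122     ] [ 0.58830376 -0.09853866  0.122     ]
[[-0.    -0.944  0.33 ]
 [-0.001  0.33   0.944]
 [-1.    -0.    -0.001]]
```

Call:
apply_moves --pt "1.7 -2.9 0" --pt "3.4 -5.8 0" --pt "5.1 -8.7 0" --pt "6.9 -11.7 0" --pt "8.6 -14.6 0" --pt "10.3 -17.5 0" --pt "12 -20.4 0" --pt "13.7 -23.3 0" --roll '[-3,-5,-8,-10,-13,-15,-18,-20]' --gripper '[4,4,4,4,4,4,4,4]' --newtons 30

```text
clock: 0.87
tool_pos: [0.3441, 0.3554, 0.2528]
eef_rot: [-0.302, 0.639, 0.302, 0.639]
contact_force: [1.8, 0.3, -0.3]
opening: 0.456
```

Call:
apply_moves --pt "1.7 -2.9 0" --pt "3.4 -5.8 0" --pt "5.1 -8.7 0" --pt "6.9 -11.7 0" --pt "8.6 -14.6 0" --pt "10.3 -17.5 0" --pt "12 -20.4 0" --pt "13.7 -23.3 0" --roll '[-3,-5,-8,-10,-13,-15,-18,-20]' --gripper '[4,4,4,4,4,4,4,4]'

```text
clock: 1.53
tool_pos: [0.4811, 0.1224, 0.2528]
eef_rot: [-0.186, 0.682, 0.186, 0.682]
contact_force: [0.2, -0.1, 0.8]
opening: 0.452
```

Call:
apply_moves --pt "1.7 -2.9 0" --pt "3.4 -5.8 0" --pt "5.1 -8.7 0" --pt "6.9 -11.7 0" --pt "8.6 -14.6 0" --pt "11 -18.5 0" --pt "13.8 -23.2 0" --pt "13.8 -23.2 0" --roll '[-3,-5,-8,-10,-13,-17,-21,-21]' --gripper '[4,4,4,4,4,4,4,4]'

```text
clock: 2.2
tool_pos: [0.6203, -0.115, 0.2527]
eef_rot: [-0.058, 0.704, 0.055, 0.705]
contact_force: [0.4, -0.4, 0.5]
opening: 0.458
```

Call:
apply_moves --pt "0 0.3 -1" --pt "0 0.6 -3" --pt "0 0.6 -6" --pt "0 0.6 -8.5" --pt "0 0.6 -8.5" --pt "0 0.6 -8.5" --pt "0 0.6 -8.5" --pt "0 0.6 -8.5" --roll '[0,0,0,0,0,0,0,0]' --gripper '[4,4,4,4,4,4,4,4]'

```text
clock: 2.87
tool_pos: [0.6197, -0.1019, 0.1696]
eef_rot: [-0.06, 0.703, 0.06, 0.706]
contact_force: [0.3, -0.3, 0.8]
opening: 0.457
```

Run:
```python
from h import *
from scipy.spatial.transform import Rotation as Q
b=snap("scene","s1.png");a=snap("top","t1.png")
s=r.get_state();M=Q.from_quat(s["eef_rot"]).as_matrix();z=M[:,2];print(s["tool_pos"],np.degrees(np.arctan2(z[1],z[0])),s["contact_force"],M[:,0])
im=b["image"][:,:,::-1][165:265,300:410].copy();im=cv2.resize(im,None,fx=7,fy=5.9,interpolation=cv2.INTER_CUBIC);cv2.imwrite('pics/s1c.png',im)
```

```text
[ 0.619498   -0.10214533  0.16942658] 9.704933392272972 [-0.11027773  0.67811327  0.30575479] [ 3.06412738e-03 -3.11050262e-04 -9.99995257e-01]
```

View pics/s1c.png

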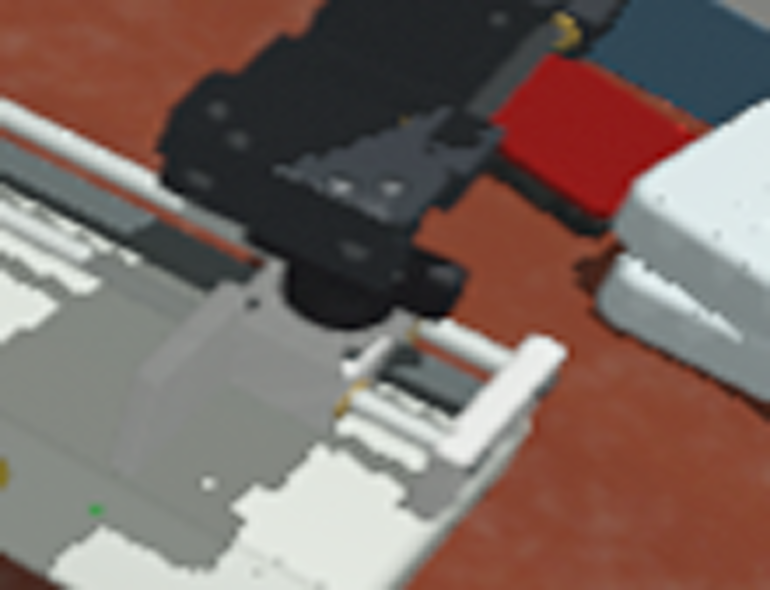

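The gripper hangs over the bar and hides most of it, and the foot and block are visible at (345,310). The TCP is 7 mm too far to +y, so I'll shift it, descend and close.

Call:
apply_moves --pt "0 -0.4 0" --pt "0 -0.7 0" --pt "0 -0.7 -1" --pt "0 -0.7 -2.2" --pt "0 -0.7 -3.4" --pt "0 -0.7 -4.5" --pt "0 -0.7 -4.5" --pt "0 -0.7 -4.5" --roll '[0,0,0,0,0,0,0,0]' --gripper '[4,4,4,4,4,4,4,4]'

```text
clock: 3.63
tool_pos: [0.6179, -0.1089, 0.1215]
eef_rot: [-0.06, 0.705, 0.06, 0.704]
contact_force: [-0.6, 0.1, -0.1]
opening: 0.453
```

Call:
apply_moves --pt "0 0 0" --pt "0 0 0" --pt "0 0 0" --pt "0 0 0" --pt "0 0 0" --pt "0 0 0" --pt "0 0 0" --pt "0 0 0" --roll '[0,0,0,0,0,0,0,0]' --gripper '[2.5,2,1.8,1.5,1.2,1,1,1]' --newtons 25

```text
clock: 4.3
tool_pos: [0.6202, -0.1091, 0.1248]
eef_rot: [-0.06, 0.703, 0.06, 0.706]
contact_force: [0.9, 1.0, 7.6]
opening: 0.156
```

The opening is 13.7 mm, so the bar is held. I'll turn it in stages.

Call:
apply_moves --pt "0 0 0" --pt "0 0 0" --pt "0 0 0" --pt "0 0 0" --pt "0 0 0" --pt "0 0 0" --pt "0 0 0" --pt "0 0 0" --roll '[3,6,9,12,15,18,20,20]' --gripper '[1,1,1,1,1,1,1,1]'

```text
clock: 4.97
tool_pos: [0.6217, -0.1086, 0.1246]
eef_rot: [-0.182, 0.681, 0.181, 0.686]
contact_force: [4.6, 0.5, 6.3]
opening: 0.157
```

```bash
cat > st.py <<'E'
from h import *
from scipy.spatial.transform import Rotation as Q
s=r.get_state();z=Q.from_quat(s["eef_rot"]).as_matrix()[:,2]
print(s["clock"],s["tool_pos"].round(4),np.degrees(np.arctan2(z[1],z[0])).round(1),s["contact_force"].round(1),s["moment"].round(2),s["opening"],s["q"].round(2))
E
python3 st.py
```

```text
4.9667 [ 0.6217 -0.1086  0.1246] 29.8 [4.6 0.5 6.3] [ 0.3  -0.84  0.04] 0.1571594659731035 [ 0.14  0.86 -0.08  1.66  0.1   0.62  0.53]
```

Call:
apply_moves --pt "0 0 0" --pt "0 0 0" --pt "0 0 0" --pt "0 0 0" --pt "0 0 0" --pt "0 0 0" --pt "0 0 0" --pt "0 0 0" --roll '[4,8,12,16,20,24,26,26]' --gripper '[1,1,1,1,1,1,1,1]'

```text
clock: 5.63
tool_pos: [0.6232, -0.1076, 0.1245]
eef_rot: [-0.332, 0.621, 0.33, 0.628]
contact_force: [9.5, 2.3, 2.3]
opening: 0.157
```

Call:
apply_moves --pt "0 0 0" --pt "0 0 0" --pt "0 0 0" --pt "0 0 0" --pt "0 0 0" --pt "0 0 0" --pt "0 0 0" --pt "0 0 0" --roll '[4,8,12,16,20,24,24,24]' --gripper '[1,1,1,1,1,1,1,1]'

```text
clock: 6.3
tool_pos: [0.6241, -0.1073, 0.1246]
eef_rot: [-0.456, 0.538, 0.451, 0.546]
contact_force: [11.8, 2.5, -0.0]
opening: 0.155
```

```bash
python3 st.py
```

```text
6.3 [ 0.6241 -0.1073  0.1246] 79.8 [11.8  2.5 -0. ] [ 0.45 -2.07  0.05] 0.15538519251823538 [ 0.27  0.87 -0.32  1.65  0.39  0.67  1.15]
```

The knob is at about 1.26 rad. I'll relieve the side force, then slide most of the way.

Call:
apply_moves --pt "0.2 0 0" --pt "0.4 0 0" --pt "0.37 0.3 0" --pt "0.3 0.8 0" --pt "0.2 1.6 0" --pt "0.1 2.4 0" --pt "0 3.2 0" --pt "0 3.2 0" --roll '[0,0,0,0,0,0,0,0]' --gripper '[1,1,1,1,1,1,1,1]'

```text
clock: 6.97
tool_pos: [0.6202, -0.0753, 0.1243]
eef_rot: [-0.454, 0.541, 0.453, 0.544]
contact_force: [2.6, 1.7, 6.1]
opening: 0.159
```

```bash
python3 st.py
```

```text
6.9667 [ 0.6202 -0.0753  0.1243] 79.8 [2.6 1.7 6.1] [ 0.39 -0.44 -0.06] 0.15939017223418353 [ 0.22  0.86 -0.31  1.67  0.38  0.66  1.1 ]
```

Call:
apply_moves --pt "-0.1 0.7 0" --pt "-0.2 1.5 0" --pt "-0.3 2.3 0" --pt "-0.4 3.1 0" --pt "-0.5 3.8 0" --pt "-0.55 4.2 0" --pt "-0.55 4.2 0" --pt "-0.55 4.2 0" --roll '[0,0,0,0,0,0,0,0]' --gripper '[1,1,1,1,1,1,1,1]'

```text
clock: 7.63
tool_pos: [0.6147, -0.0341, 0.1243]
eef_rot: [-0.454, 0.541, 0.453, 0.544]
contact_force: [2.3, 1.8, 7.2]
opening: 0.158
```

```bash
python3 st.py
python3 - <<'E'
from h import *
a=snap("scene","s2.png");b=snap("top","t2.png")
A=cv2.resize(a["image"][150:250,255:345,::-1],None,fx=5.5,fy=5.5,interpolation=cv2.INTER_CUBIC)
A=np.clip(255*(A/255.)**2.2,0,255).astype(np.uint8)
cv2.imwrite('pics/s2c.png',A)
E
```

```text
7.6333 [ 0.6147 -0.0341  0.1243] 79.8 [2.3 1.8 7.2] [ 0.43 -0.44 -0.03] 0.15849273524463628 [ 0.15  0.85 -0.3   1.7   0.37  0.64  1.04]
```

View pics/s2c.png

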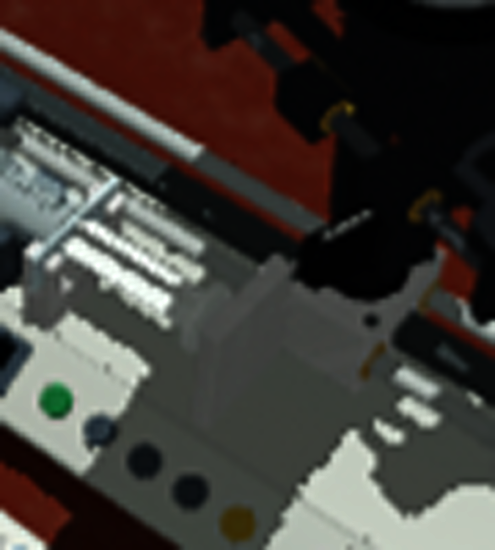

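The plate, with its top edge at (265,270), is still short of the shaded flange at about (195,315). I'll close in with small steps, watching the force.

Call:
apply_moves --pt "-0.02 0.1 0" --pt "-0.03 0.2 0" --pt "-0.04 0.3 0" --pt "-0.05 0.4 0" --pt "-0.07 0.5 0" --pt "-0.08 0.6 0" --pt "-0.08 0.6 0" --pt "-0.08 0.6 0" --roll '[0,0,0,0,0,0,0,0]' --gripper '[1,1,1,1,1,1,1,1]'

```text
clock: 8.4
tool_pos: [0.6141, -0.0297, 0.1243]
eef_rot: [-0.454, 0.542, 0.452, 0.544]
contact_force: [2.5, -1.3, 7.1]
opening: 0.154
```

Call:
apply_moves --pt "0 0.05 0" --pt "-0.01 0.1 0" --pt "-0.02 0.15 0" --pt "-0.03 0.2 0" --pt "-0.03 0.2 0" --pt "-0.03 0.2 0" --pt "-0.03 0.2 0" --pt "-0.03 0.2 0" --roll '[0,0,0,0,0,0,0,0]' --gripper '[1,1,1,1,1,1,1,1]'

```text
clock: 9.07
tool_pos: [0.6139, -0.0279, 0.1243]
eef_rot: [-0.454, 0.542, 0.452, 0.544]
contact_force: [3.9, -1.0, 6.3]
opening: 0.154
```

```bash
python3 st.py
python3 - <<'E'
from h import *
a=snap("scene","s3.png")["image"][190:235,278:318,::-1]
A=cv2.resize(a,None,fx=13,fy=13,interpolation=cv2.INTER_CUBIC).astype(float)
A=np.clip((A-60)*255/110,0,255).astype(np.uint8)
cv2.imwrite('pics/s3c.png',A)
E
```

```text
9.0667 [ 0.6139 -0.0279  0.1243] 79.7 [ 3.9 -1.   6.3] [-0.1  -0.55 -0.  ] 0.1544172921040155 [ 0.13  0.85 -0.29  1.7   0.37  0.64  1.02]
```

View pics/s3c.png

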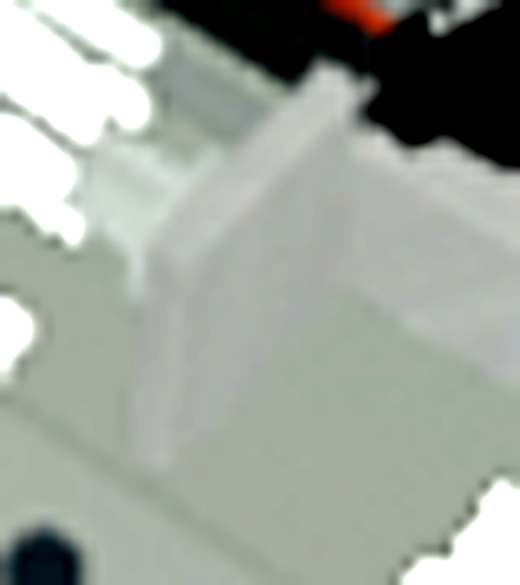

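The plate hides most of the flange, whose edge shows at about (130,240), so the picture can't settle the gap. The pusher is still sliding freely at about 1–2 N, so I'll keep stepping.

Call:
apply_moves --pt "0 0.05 0" --pt "-0.01 0.1 0" --pt "-0.02 0.15 0" --pt "-0.03 0.2 0" --pt "-0.03 0.2 0" --pt "-0.03 0.2 0" --pt "-0.03 0.2 0" --pt "-0.03 0.2 0" --roll '[0,0,0,0,0,0,0,0]' --gripper '[1,1,1,1,1,1,1,1]'

```text
clock: 9.78
tool_pos: [0.6136, -0.0259, 0.1243]
eef_rot: [-0.454, 0.542, 0.452, 0.544]
contact_force: [3.3, -1.0, 6.6]
opening: 0.153
```

Call:
apply_moves --pt "0 0.05 0" --pt "-0.01 0.1 0" --pt "-0.02 0.15 0" --pt "-0.03 0.2 0" --pt "-0.03 0.2 0" --pt "-0.03 0.2 0" --pt "-0.03 0.2 0" --pt "-0.03 0.2 0" --roll '[0,0,0,0,0,0,0,0]' --gripper '[1,1,1,1,1,1,1,1]'

```text
clock: 10.45
tool_pos: [0.6134, -0.0239, 0.1243]
eef_rot: [-0.454, 0.542, 0.452, 0.544]
contact_force: [3.4, -0.6, 6.8]
opening: 0.155
```

Call:
apply_moves --pt "0 0.05 0" --pt "-0.01 0.1 0" --pt "-0.02 0.15 0" --pt "-0.03 0.2 0" --pt "-0.03 0.2 0" --pt "-0.03 0.2 0" --pt "-0.03 0.2 0" --pt "-0.03 0.2 0" --roll '[0,0,0,0,0,0,0,0]' --gripper '[1,1,1,1,1,1,1,1]'

```text
clock: 11.12
tool_pos: [0.6131, -0.0219, 0.1244]
eef_rot: [-0.454, 0.542, 0.452, 0.544]
contact_force: [2.7, -1.0, 6.9]
opening: 0.156
```

Call:
apply_moves --pt "0 0.05 0" --pt "-0.01 0.1 0" --pt "-0.02 0.15 0" --pt "-0.02 0.15 0" --pt "-0.02 0.15 0" --pt "-0.02 0.15 0" --pt "-0.02 0.15 0" --pt "-0.02 0.15 0" --roll '[0,0,0,0,0,0,0,0]' --gripper '[1,1,1,1,1,1,1,1]'

```text
clock: 11.78
tool_pos: [0.6129, -0.0207, 0.1243]
eef_rot: [-0.454, 0.542, 0.451, 0.544]
contact_force: [2.9, -0.8, 7.2]
opening: 0.161
```

Call:
apply_moves --pt "0 0.05 0" --pt "-0.01 0.1 0" --pt "-0.02 0.15 0" --pt "-0.02 0.15 0" --pt "-0.02 0.15 0" --pt "-0.02 0.15 0" --pt "-0.02 0.15 0" --pt "-0.02 0.15 0" --roll '[0,0,0,0,0,0,0,0]' --gripper '[1,1,1,1,1,1,1,1]'

```text
clock: 12.45
tool_pos: [0.6129, -0.0206, 0.1243]
eef_rot: [-0.455, 0.542, 0.451, 0.544]
contact_force: [3.8, -3.1, 7.9]
opening: 0.156
```

```bash
python3 st.py
```

```text
12.45 [ 0.6129 -0.0206  0.1243] 79.6 [ 3.8 -3.1  7.9] [-0.67 -0.72  0.05] 0.1555483452508521 [ 0.12  0.85 -0.29  1.71  0.37  0.63  1.01]
```

The pusher has met the flange: it moved only 0.1 mm of a commanded 1.5 mm and Fy rose by 2 N. That also agrees with the measured gap. I'll turn the knob back, following the small arc caused by the off-axis grip.

Call:
apply_moves --pt "0 -0.02 0" --pt "-0.01 -0.04 0" --pt "-0.02 -0.06 0" --pt "-0.03 -0.09 0" --pt "-0.05 -0.11 0" --pt "-0.06 -0.13 0" --pt "-0.08 -0.15 0" --pt "-0.08 -0.15 0" --roll '[-4,-8,-12,-17,-22,-27,-32,-32]' --gripper '[1,1,1,1,1,1,1,1]'

```text
clock: 13.12
tool_pos: [0.6117, -0.0231, 0.1244]
eef_rot: [-0.286, 0.647, 0.282, 0.648]
contact_force: [2.6, -3.8, 7.9]
opening: 0.158
```

```bash
python3 st.py
```

```text
13.1167 [ 0.6117 -0.0231  0.1244] 47.4 [ 2.6 -3.8  7.9] [-1.   -0.52 -0.09] 0.15806699361780152 [ 0.04  0.84 -0.13  1.71  0.19  0.6   0.62]
```

Call:
apply_moves --pt "-0.03 -0.02 0" --pt "-0.06 -0.04 0" --pt "-0.1 -0.06 0" --pt "-0.13 -0.08 0" --pt "-0.16 -0.1 0" --pt "-0.2 -0.11 0" --pt "-0.24 -0.12 0" --pt "-0.24 -0.12 0" --roll '[-5,-10,-15,-20,-25,-31,-37,-40]' --gripper '[1,1,1,1,1,1,1,1]'

```text
clock: 13.78
tool_pos: [0.6086, -0.0247, 0.1248]
eef_rot: [-0.047, 0.705, 0.043, 0.707]
contact_force: [0.3, -5.1, 11.3]
opening: 0.158
```

```bash
python3 st.py
```

```text
13.7833 [ 0.6086 -0.0247  0.1248] 7.3 [ 0.3 -5.1 11.3] [-1.1  -0.04  0.13] 0.15780026916324266 [-0.07  0.84  0.05  1.73 -0.06  0.57  0.15]
```

The knob is back near 0, with the jaws at 7.3° and the pump at 7.6°. I'll release, then lift clear.

Call:
apply_moves --pt "0 0 0" --pt "0 0 0" --pt "0 0 0" --pt "0 0 0" --pt "0 0 0" --pt "0 0 0" --pt "0 0 0" --pt "0 0 0" --roll '[0,0,0,0,0,0,0,0]' --gripper '[2,3,4,4,4,4,4,4]'

```text
clock: 14.45
tool_pos: [0.6071, -0.0206, 0.1224]
eef_rot: [-0.048, 0.706, 0.048, 0.705]
contact_force: [-0.3, -0.7, -0.1]
opening: 0.454
```

Call:
apply_moves --pt "0 0 1" --pt "0 0 3" --pt "0 0 6" --pt "0 0 9" --pt "0 -4 12" --pt "0 -8 14" --pt "0 -12 14" --pt "0 -16 14" --roll '[0,0,0,0,0,0,0,0]' --gripper '[4,4,4,4,4,4,4,4]'

```text
clock: 15.12
tool_pos: [0.6085, -0.1753, 0.2658]
eef_rot: [-0.049, 0.704, 0.048, 0.707]
contact_force: [0.4, -0.3, -0.0]
opening: 0.453
```

Call:
apply_moves --pt "0 -4 0" --pt "0 -8 0" --pt "0 -12 0" --pt "0 -12 0" --pt "0 -12 0" --pt "0 -12 0" --pt "0 -12 0" --pt "0 -12 0" --roll '[0,0,0,0,0,0,0,0]' --gripper '[4,4,4,4,4,4,4,4]'

```text
clock: 15.78
tool_pos: [0.6081, -0.2915, 0.2628]
eef_rot: [-0.048, 0.705, 0.049, 0.706]
contact_force: [0.7, -0.2, 0.0]
opening: 0.454
```

```bash
python3 st.py
python3 - <<'E'
from h import *
b=snap("scene","s4.png");a=snap("top","t4.png")
A=cv2.resize(b["image"][155:240,250:350,::-1],None,fx=6,fy=6,interpolation=cv2.INTER_CUBIC).astype(float)
T=cv2.resize(a["image"][140:215,185:285,::-1],None,fx=6,fy=6,interpolation=cv2.INTER_CUBIC).astype(float)
T0=cv2.resize(cv2.imread('pics/top0.png')[140:215,185:285],None,fx=6,fy=6)
B=np.vstack([A])
cv2.imwrite('pics/s4c.png',np.clip((B-60)*255/195,0,255).astype(np.uint8))
cv2.imwrite('pics/t4c.png',np.clip((T-60)*255/195,0,255).astype(np.uint8))
E
```

```text
15.7833 [ 0.6081 -0.2915  0.2628] 7.9 [ 0.7 -0.2  0. ] [-0.02  0.01  0.  ] 0.4536447947943858 [ 0.36  0.75  0.04  1.39 -0.03  1.    0.54]
```

View pics/s4c.png

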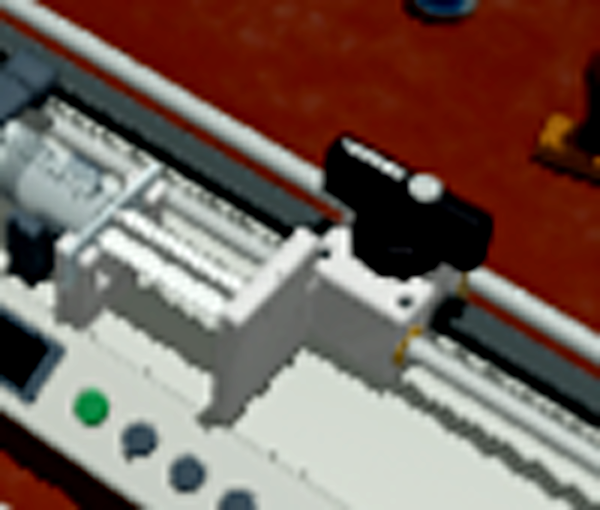

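View pics/t4c.png

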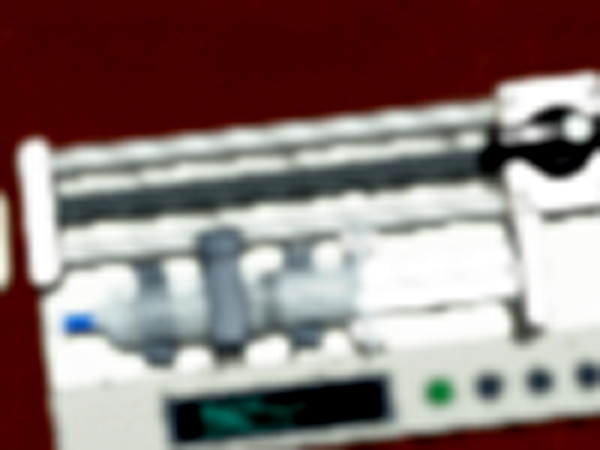

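The plate now stands against the flange, with the plunger's shadow running unbroken to it at (215,350) in the scene crop. The bar is parallel to the rails and the robot is clear, so I'll hand the job in.

```bash
python3 -c "
from plant import r
print(r.finish_job())"
```

```text
the job is handed in; nothing more can be done
None
```

I handed the job in at about 16 s on the robot's clock. The pusher should be locked against the plunger's thumb flange; the hand-in reports no verdict.

- **What I did:** I held the knob bar in one grasp and turned it about 70°, to roughly 1.26 rad. I then slid the pusher about 87 mm along the rails until it met the plunger, and turned the knob back to tight. After that I let go and moved the arm clear.
- **Contact with the plunger:** On the last step the pusher stopped, moving 0.1 mm of a commanded 1.5 mm, and the force along the rails rose by about 2 N. The end-of-move readings along the rails stayed at or below about 5 N, under the 10 N that moves the plunger. The last pictures show the plate against the flange and no visible plunger movement.
- **Knob:** When I let go, the jaws were at 7.3° and the pump at 7.6°, so the knob was at about 0 rad. The last picture shows the bar parallel to the rails.
- **Clear of everything:** With the arm clear, the force reading was about zero. I did not measure the bottle, logger or syringe strip again, but the arm never went near them at low height.

**What disagreed:**
- My first grip was about 4 mm off the knob's axis along the bar, which gave up to 12 N sideways while freeing it. I followed that small arc on the way back.
- My first estimate of the slide was about 92 mm, against the 87 mm it took. Measuring directly from the plate to the flange agreed to within about 2 mm.
- The close-up taken shortly before contact could not settle the remaining gap, so I relied on force for the last few millimetres.

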